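# Slide the gauge carriage to its end stop with the lock button held down

### The job

Run the carriage of the strap-length gauge up to its end stop: press its release button fully down with a fingertip, keep it down while you push the carriage along the rail until it rests against the stop block, and only then let the button come up so that the carriage is locked there. Nothing has to be gripped or lifted; leave the small things beside the gauge where they stand.

Things in the scene. Friction and masses are not known exactly. Their poses are not given: they have to be found in the camera images.
- gauge: Strap-length gauge, fixed to the table: grey base plate 100 x 380 x 8 mm with an aluminium T-slot rail, 56 mm wide and 26 mm high, along its y axis. Origin: centre of the plate's underside, on the table. Its y axis runs along the rail from the carriage to the end stop (to the robot's left, turned by up to 0.7 rad), x across the rail away from the robot, z up.
- carriage (a joint): Travel of the white carriage (plate 100 mm across the rail x 80 mm along it, top 37.5 mm above the table) along the gauge's +y, m; starts at 0 +- 0.001, grows towards the end stop. While the button is up a tooth under it stands in the rail's rack (bars every 12.5 mm) and locks it, with 1 mm of play; with the button down it runs with about 1.5 N of friction plus 8 N per m/s.
- push_wall (a point): Middle of the carriage's push wall: its upright face, 100 mm wide, from 37.5 to 65 mm above the table (this point at 51.5), looks to -y, to the button, and lies 22 mm further along +y than the button's centre. From the wall's top the front slopes down to the plate. A fence blade 75 mm long and 27 mm high reaches from the carriage towards the robot. Axes as the gauge's.
- release_button (a joint): Press depth of the release button, m: 0 = up (locked), 0.006 = fully down. It springs up by itself; 2.5 N starts it and 5.5 N holds it fully down, where it meets a hard stop. The tooth is clear of the rack only from 0.0035 on; let up part-way, it springs into the next gap of the rack and locks there.
- button_top (a point): Centre of the top of the release button: a grey ribbed rectangular button, 36 mm across the rail x 28 mm along it, standing on the carriage on the side away from the end stop. Its top stands 45.5 mm above the table when up and 39.5 mm when fully down. The space above it and towards -y is open. Axes as the gauge's.
- carriage_nose (a point): Middle of the front face of the black buffer (48 mm wide) on the carriage's end towards the end stop, 32.5 mm above the table and 57.5 mm further along +y than the button's centre; this face meets the stop. Axes as the gauge's.
- stop_face (a point): Middle of the black pad on the end stop, 32.5 mm above the table: the face that the carriage's buffer meets. The end stop is a dark steel block, 70 mm across the rail x 30 mm along it, top 48 mm above the table, clamped fast on the rail at one of three settings, 100, 150 or 200 mm ahead of the buffer at the start (small brass tabs on the base plate mark the two others). Axes as the gauge's.
- bobbin: Bystander: small wound bobbin, 25 mm across, 12 mm high, on the table beyond the gauge. Origin: centre of its underside.
- wax_block: Bystander: block of yellow wax, 30 x 46 x 19 mm, on the table beyond the gauge. Origin: centre of its underside.
- small_weight: Bystander: round grey pattern weight, 42 mm across, 30 mm high, on the table beyond the gauge. Origin: centre of its underside.

How it is judged:
By the outcome, as a careful person would: the job done as asked, in the order asked, and still so for the second after the job is handed in, with the robot touching nothing.
It also fails if it takes over 38 s, if anything falls off the work surface, if the arm or the gripper's body presses on something with over 40 N, if the wrist force passes 120 N, or if a joint passes its speed limit or range.

### The arm

A 7-joint arm with a two-finger parallel gripper is mounted at the origin on the work surface; the furniture and walls round the work are solid. World frame = base frame: x ahead of the robot, y to its left, z up, the work surface at z = 0. Lengths are in m, angles in rad, forces in N, time in s.
With the tool pointing down it reaches from about 0.425 to 0.875 m from the base axis. Payload 4.7 kg.
Tool frame: the origin (TCP) lies where the fingers leave the gripper's body, on its centre line; the fingertips stand 70 mm ahead of it and the grasp point (between the pads) lies 51 mm ahead of it; z points along the fingers, y is the line along which they close (so a half turn about z gives the same grasp; the last joint's range is limited). The gripper opens to 87 mm and grips with 3 to 60 N. Pads are 19 mm wide; open, the fingers measure 117 mm over their backs; the gripper's body (75 mm by 190 mm) begins 51 mm behind the grasp point.
Start: joints at [-1.241, 0.321, -0.07, 1.45, 0.023, 1.371, -0.057], TCP at [0.202, 0.618, 0.292] pointing down, gripper open.
Joint ranges: [-2.86, 2.86], [-0.3, 2.09], [-1.38, 1.24], [0.06, 2.45], [-1.56, 4.7], [0.09, 2.05], [-2.69, 2.69]. Speed limits (rad/s): [2.57, 2.57, 3.14, 3.14, 3.14, 3.14, 3.14].

### API

Orientations are given as a rotation vector (axis times angle).
In Python, from bench import ctrl gives the robot as it stands.
- The arm moves only by the tool play_rows, never from a script. Its argument "increments" is a list that holds one entry, the list of rows, each a list of 7 numbers: the shift along the tool's x, y, z as a fraction of full scale, then the turn, a rotation vector about the tool's x, y, z as a fraction of full scale, then the gripper command: -1 is shut, 1 is fully open, values between are in proportion. A call has 1 to 8 rows; each row is the pose to reach, as a shift and turn from the pose commanded when the call began, along the tool's axes at that moment; what a row does not reach only later rows make up. Full scale, the value 1, is 0.1 m for a shift and 90 degrees for a turn. A row lasts 1/10 s, in which the tool goes at most 50 mm and 8.59 degrees, less where a joint would pass 70% of its speed; a pose out of reach is approached as far as the arm can. A call with a number of a shift or a turn outside -1 to 1 is refused whole. A call with a gripper value outside its range is refused whole. The fingers move at their own pace and stop on an object; "squeeze" is the grip in N (left out, the last holds). Time passes only in rows, so rows that repeat a pose let the fingers close. It gives the time, the measured TCP pose, the force, the opening and the grip force at its end, in the units of the state.
- ctrl.get_state(): the state, without advancing time (a new reading comes with each control period).
- ctrl.get_image(name): name is "side" or "top"; returns the picture (400x640x3 uint8, red, green, blue); there is no depth.
- ctrl.get_calibration(name): a dict with "vertical_fov" (degrees; the focal length in pixels is half the picture's height over the tangent of half this angle, whatever the lens; pixels are square), "cx", "cy" (the principal point, pixels), "dist_coeffs" ([k1, k2, p1, p2, k3] as OpenCV has them; the pictures are not rectified), "R" (3x3) and "t" (3): a world point X has camera coordinates R X + t. Camera axes: x right, y down, z forward; pixel columns grow to the right and rows downward; lengths in m; the calibration is good to about 2 mm. A picture is of the moment at which its call begins. get_calibration takes no time and is no camera call.
- ctrl.close_job(): hands the job in; it is judged then, once.
The state is a dict: "time": time; "joint_positions": joint angles; "qd": joint speeds; "joint_torque": joint torques, N m; "position": TCP position; "tool_rot": TCP orientation; "ft_force": force on the tool from outside, world axes, zero at the start; "torque": the same for the moment, N m; "grip_width": opening from 0.0 (shut) to 1.0 (fully open); "grip_force": force on a finger pad.
Only numpy, scipy, OpenCV 4.12 (cv2) and the standard library are available. Lean on these libraries where they do the work, as an engineer would, in place of code of your own. Each camera call takes 0.05 s, during which the arm holds its last target. There are 200 camera calls.

## Working session

There is one attempt and no reset: what is moved stays moved. The work goes in short steps, Python scripts to look and compute and a tool call to move; the robot and the scene stay as the last step left them, time stands still between calls to the robot, and variables do not carry over. Pictures are saved under pics/ and viewed, at most 10 in all, crops included, and the job is handed in when it is done.

Besides the shell and the picture viewer there is one more tool, called by a JSON object that holds its "name" and its "arguments", one argument or row to a line. play_rows: Moves the arm, as the interface text tells. Shift numbers are shares of 0.1 m and turn numbers shares of 90 degrees, none past 1 either way. Its arguments: {"type":"object","properties":{"increments":{"type":"array"},"squeeze":{"type":"number"}},"required":["increments"]}

```bash
mkdir -p pics
python3 - <<'E'
from bench import ctrl
import cv2
for n in("top","side"):
    im=ctrl.get_image(n); cv2.imwrite(f"pics/{n}0.png",im[:,:,::-1]); c=ctrl.get_calibration(n); print(n,c)
s=ctrl.get_state(); print(s)
E
```

```text
top {'vertical_fov': 51.79740157403454, 'cx': 318.70013725947507, 'cy': 204.578358276423, 'dist_coeffs': array([0.00136128, 0.        , 0.        , 0.        , 0.        ]), 'R': array([[-0.01212967, -0.99932563,  0.03465767],
       [-0.99632537,  0.00913981, -0.08516001],
       [ 0.08478582, -0.03556328, -0.99576434]]), 't': array([0.00617174, 0.61534535, 0.89078507])}
side {'vertical_fov': 46.1397533758543, 'cx': 317.49935691433575, 'cy': 197.2255688089527, 'dist_coeffs': array([-0.14204777,  0.        ,  0.        ,  0.        ,  0.        ]), 'R': array([[ 0.8800382 , -0.47433005, -0.02331898],
       [-0.24631501, -0.4139118 , -0.87635948],
       [ 0.40603164,  0.77697363, -0.4810928 ]]), 't': array([-0.52019006,  0.19462313,  0.61900507])}
{'time': 0.1, 'joint_positions': array([-1.24091017,  0.32172343, -0.07008939,  1.45156057,  0.02261686,
        1.3707817 , -0.05691952]), 'qd': array([ 8.17808955e-05, -2.07344616e-03, -2.29103489e-04, -2.71341249e-03,
       -5.70896796e-04,  2.13683250e-03,  3.47169167e-04]), 'joint_torque': array([ 3.84575605e-05, -4.92572486e+01, -4.05776035e-01, -3.13398957e+01,
       -6.41905074e-02,  3.94690165e-02,  7.12013002e-05]), 'position': array([0.20179183, 0.61748909, 0.29128354]), 'tool_rot': array([-4.93926984e-01, -3.10236071e+00,  2.63696806e-03]), 'ft_force': array([-0.04708578,  0.6522973 ,  0.40595495]), 'torque': array([-0.03664157,  0.00905439,  0.02146576]), 'grip_force': 0.0, 'grip_width': 0.9985055399642756}
```

View pics/top0.png

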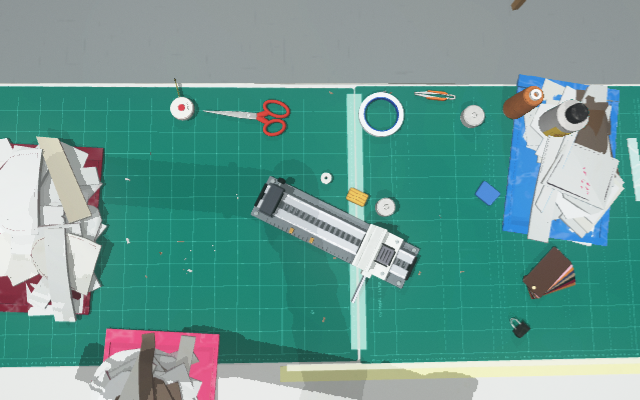

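View pics/side0.png

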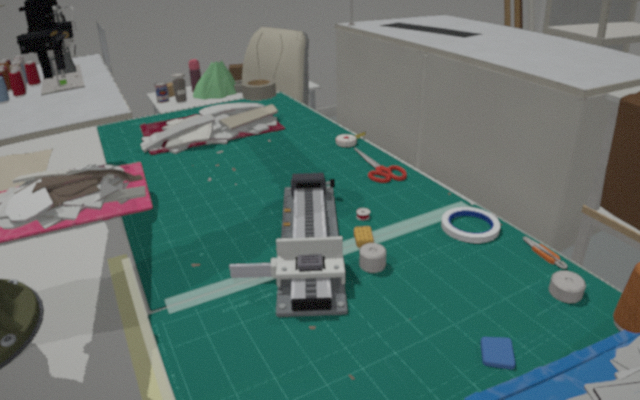

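The top view shows the gauge from the stop at about (270,195) to the carriage at about (375,250), with the button near (385,256). The side view puts the button at about (310,262). The stop looks to be at the farthest setting, since both brass tabs sit between it and the carriage. I'll enlarge both to get exact positions.

Run:
```python
import cv2
a=cv2.imread("pics/top0.png")[165:315,240:440]; cv2.imwrite("pics/tc.png",cv2.resize(a,None,fx=4,fy=4,interpolation=cv2.INTER_CUBIC))
b=cv2.imread("pics/side0.png")[165:320,220:400]; cv2.imwrite("pics/sc.png",cv2.resize(b,None,fx=3.8,fy=3.8,interpolation=cv2.INTER_CUBIC))
```

```text
(no output)
```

View pics/tc.png

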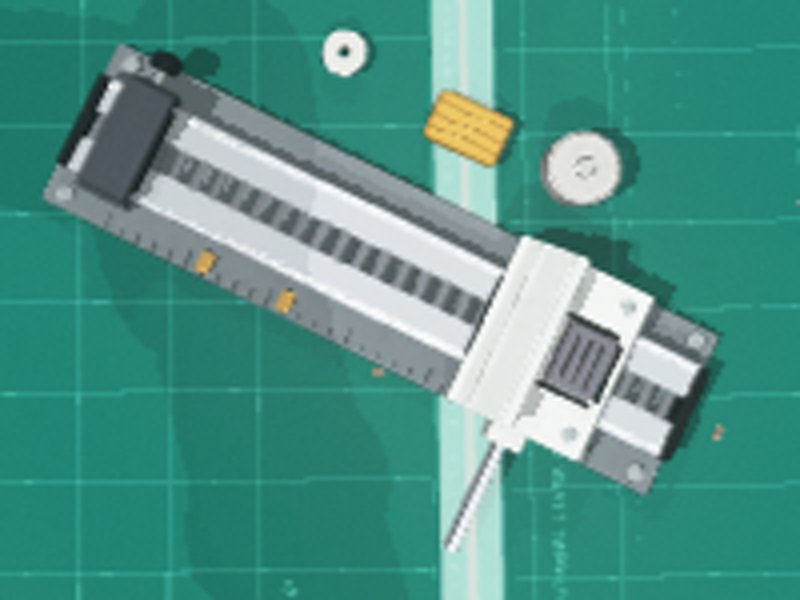

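View pics/sc.png

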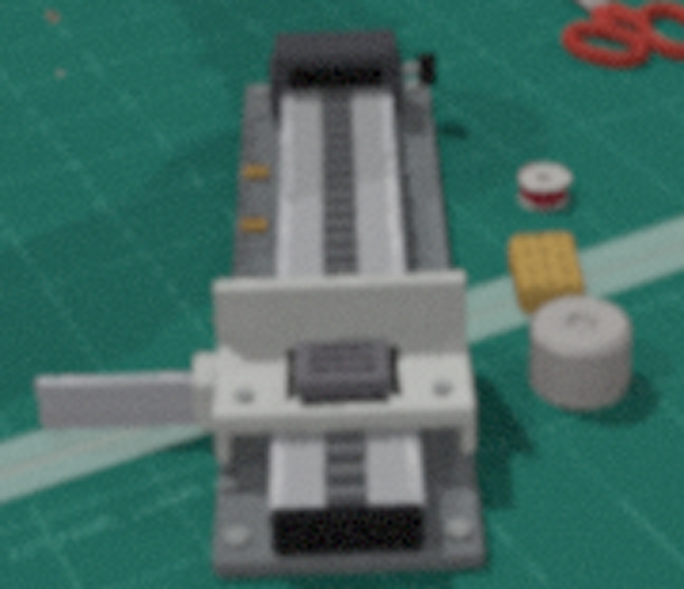

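The crops show the button top at about (581,361) in the top crop and (344,358) in the side crop. The plate corners in the top crop are (120,45), (45,197), (718,335) and (648,493), and the stop's inner top edge runs (180,98)–(128,206).

```bash
cat > h.py <<'E'
import cv2,numpy as np
from bench import ctrl
def ray(n,uv):
    c=ctrl.get_calibration(n); f=200/np.tan(np.radians(c["vertical_fov"])/2)
    K=np.array([[f,0,c["cx"]],[0,f,c["cy"]],[0,0,1.]])
    p=cv2.undistortPoints(np.array([[uv]],float),K,c["dist_coeffs"])[0,0]
    R=np.array(c["R"]);return -R.T@c["t"],R.T@np.array([*p,1])
def onz(n,uv,z):
    o,d=ray(n,uv); return o+d*(z-o[2])/d[2]
T=lambda x,y:((x+.5)/4-.5+240,(y+.5)/4-.5+165)
S=lambda x,y:((x+.5)/3.8-.5+220,(y+.5)/3.8-.5+165)
E
python3 - <<'E'
from h import *
np.set_printoptions(precision=4,suppress=True)
P=[onz("top",T(*q),.008) for q in[(120,45),(45,197),(718,335),(648,493)]]
C=np.mean(P,0);y=(P[0]+P[1]-P[2]-P[3])[:2];print("plate c",C,"len",np.linalg.norm(y)/2,"wid",np.linalg.norm(P[0]-P[1]),np.linalg.norm(P[2]-P[3]))
y/=np.linalg.norm(y);th=np.arctan2(-y[0],y[1]);x=np.array([y[1],-y[0]]);print("y",y,"x",x,"yaw",th)
g=lambda p:np.array([(p[:2]-C[:2])@x,(p[:2]-C[:2])@y])
b=onz("top",T(581,361),.0455);b2=onz("side",S(344,358),.0455);print("btn",b,b2,g(b),g(b2))
for q in[(180,98),(128,206)]:print("stop",g(onz("top",T(*q),.048)))
for q in[(525,237),(450,397)]:print("lip",g(onz("top",T(*q),.0375)))
for q in[(398,73),(274,70)]:print("stopside",g(onz("side",S(*q),.048)))
from scipy.spatial.transform import Rotation as Ro
s=ctrl.get_state();print(Ro.from_rotvec(s["tool_rot"]).as_matrix())
E
```

```text
plate c [ 0.5558 -0.0378  0.008 ] len 0.3774835611822506 wid 0.09596669684136158 0.09753022796986555
y [0.4481 0.894 ] x [ 0.894  -0.4481] yaw -0.46460152218469625
btn [ 0.503  -0.1419  0.0455] [ 0.5024 -0.1441  0.0455] [-0.0006 -0.1168] [-0.0001 -0.119 ]
stop [0.0322 0.1412]
stop [-0.0327  0.1404]
lip [ 0.0477 -0.0617]
lip [-0.0491 -0.062 ]
stopside [0.0308 0.1159]
stopside [-0.0315  0.124 ]
[[-0.9506  0.3105 -0.0004]
 [ 0.3105  0.9506 -0.0016]
 [-0.0001 -0.0017 -1.    ]]
```

The button is at about (0.5027, -0.143), the rail direction is (0.448, 0.894), and the stop is at the 200 mm setting. I'll shut the gripper and turn so that tool x lies along gauge +y (world angle 63.4°). The 19 mm finger width then points at the push wall.

{"name": "play_rows", "arguments": {
  "increments": [
    [[-0.5, -0.5, 0, 0, 0, 0.09, -1], [-0.8, -0.8, 0, 0, 0, 0.18, -1], [-1, -1, 0, 0, 0, 0.27, -1], [-1, -1, 0, 0, 0, 0.333, -1]]
  ],
  "squeeze": 20
}}

```text
time: 0.5
position: [0.2708, 0.486, 0.2922]
tool_rot: [1.299, 2.857, -0.003]
ft_force: [0.4, 0.5, 0.8]
grip_width: 0.719
grip_force: 0.0
```

{"name": "play_rows", "arguments": {
  "increments": [
    [[-0.5, -0.15, 0, 0, 0, 0.09, -1], [-0.8, -0.3, 0, 0, 0, 0.18, -1], [-1, -0.3, 0, 0, 0, 0.27, -1], [-1, -0.3, 0, 0, 0, 0.333, -1]]
  ]
}}

```text
time: 0.9
position: [0.3129, 0.3941, 0.2922]
tool_rot: [1.99, 2.429, -0.0]
ft_force: [-0.5, 0.6, 0.3]
grip_width: 0.355
grip_force: 0.0
```

{"name": "play_rows", "arguments": {
  "increments": [
    [[-0.5, 0.2, 0.1, 0, 0, 0.09, -1], [-0.8, 0.35, 0.2, 0, 0, 0.18, -1], [-1, 0.35, 0.3, 0, 0, 0.27, -1], [-1, 0.35, 0.3, 0, 0, 0.333, -1]]
  ]
}}

```text
time: 1.3
position: [0.3663, 0.3026, 0.2605]
tool_rot: [2.551, 1.832, -0.006]
ft_force: [0.1, 0.1, 0.5]
grip_width: 0.033
grip_force: 0.0
```

{"name": "play_rows", "arguments": {
  "increments": [
    [[-0.4, 0.3, 0.1, 0, 0, 0.04, -1], [-0.7, 0.6, 0.1, 0, 0, 0.089, -1], [-1, 0.8, 0.1, 0, 0, 0.089, -1], [-1, 0.8, 0.1, 0, 0, 0.089, -1]]
  ]
}}

```text
time: 1.7
position: [0.412, 0.1816, 0.252]
tool_rot: [2.671, 1.653, -0.001]
ft_force: [0.3, 0.4, -0.2]
grip_width: 0.005
grip_force: 0.0
```

{"name": "play_rows", "arguments": {
  "increments": [
    [[-0.4, 0.4, 0.2, 0, 0, 0, -1], [-0.7, 0.7, 0.4, 0, 0, 0, -1], [-1, 1, 0.5, 0, 0, 0, -1], [-1, 1, 0.5, 0, 0, 0, -1]]
  ]
}}

```text
time: 2.1
position: [0.4567, 0.0471, 0.2007]
tool_rot: [2.671, 1.651, -0.005]
ft_force: [-0.9, 0.5, 0.4]
grip_width: 0.007
grip_force: 0.0
```

{"name": "play_rows", "arguments": {
  "increments": [
    [[-0.4, 0.4, 0.2, 0, 0, 0, -1], [-0.7, 0.7, 0.3, 0, 0, 0, -1], [-1, 1, 0.3, 0, 0, 0, -1], [-1, 1, 0.3, 0, 0, 0, -1]]
  ]
}}

```text
time: 2.5
position: [0.5034, -0.0863, 0.1722]
tool_rot: [2.668, 1.651, -0.002]
ft_force: [0.2, -0.4, -0.0]
grip_width: 0.004
grip_force: 0.0
```

{"name": "play_rows", "arguments": {
  "increments": [
    [[-0.44, 0.25, 0, 0, 0, 0, -1], [-0.44, 0.25, 0.2, 0, 0, 0, -1], [-0.44, 0.25, 0.4, 0, 0, 0, -1], [-0.44, 0.25, 0.4, 0, 0, 0, -1]]
  ]
}}

```text
time: 2.9
position: [0.504, -0.1298, 0.1299]
tool_rot: [-2.661, -1.663, 0.007]
ft_force: [-0.4, -0.3, -1.5]
grip_width: 0.006
grip_force: 0.6
```

Run:
```python
from h import *
a=ctrl.get_image("top")[165:315,300:500,::-1];b=ctrl.get_image("side")[165:320,220:400,::-1]
o=np.hstack([cv2.resize(a,(400,300)),cv2.resize(b,(400,344))[:300]]);o=np.vstack([cv2.resize(a,(400,300)),cv2.resize(a,(400,300))])[:0] if 0 else o
b=cv2.resize(b,(684,589),interpolation=cv2.INTER_CUBIC);cv2.imwrite("pics/s1.png",b);print(ctrl.get_state()["position"])
```

```text
[ 0.50530367 -0.13013367  0.13199578]
```

View pics/s1.png

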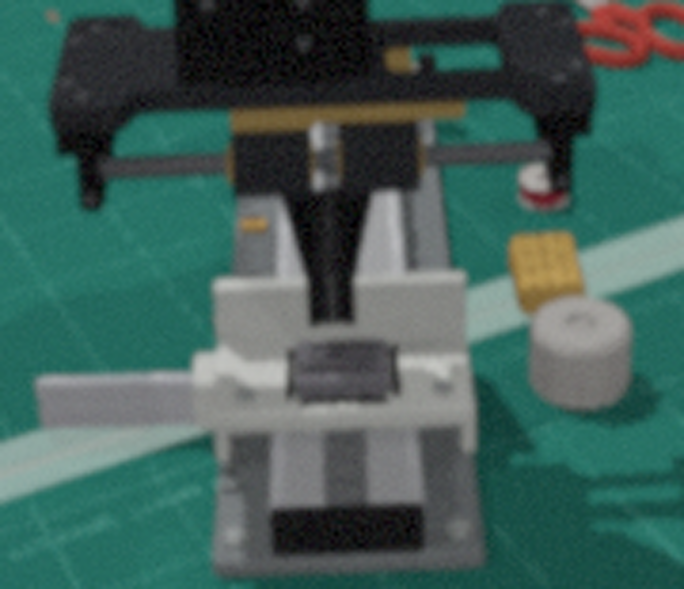

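The fingers (tip at about (333,322) in the crop) are in front of the wall and above the button's rear edge. The pose ended 6 mm nearer the wall than I asked, so I'll check the state.

```bash
python3 -c "
from bench import ctrl
s=ctrl.get_state()
for k in('position','tool_rot','ft_force','torque','qd','joint_positions'):print(k,s[k])"
```

```text
position [ 0.50530367 -0.13013367  0.13199578]
tool_rot [-2.66256275e+00 -1.66527184e+00  2.64855283e-03]
ft_force [-1.57946208 -1.20628091  0.15835254]
torque [-0.29691383  0.28528429 -0.01713837]
qd [-0.00339318 -0.01809968  0.00919051 -0.0170458   0.00052721 -0.0014943
  0.00638698]
joint_positions [-0.43826431  0.22967383  0.71135272  1.96973233 -0.17638123  1.00568914
 -0.0975537 ]
```

{"name": "play_rows", "arguments": {
  "increments": [
    [[0, 0, -0.1, 0, 0, 0, -1], [0, 0, -0.1, 0, 0, 0, -1], [0, 0, -0.1, 0, 0, 0, -1]]
  ]
}}

```text
time: 3.3
position: [0.5069, -0.1306, 0.1438]
tool_rot: [2.663, 1.665, 0.005]
ft_force: [0.0, 0.1, -0.8]
grip_width: 0.005
grip_force: 0.0
```

{"name": "play_rows", "arguments": {
  "increments": [
    [[-0.06, 0.02, 0, 0, 0, -0.006, -1], [-0.06, 0.02, 0, 0, 0, -0.006, -1], [-0.06, 0.02, 0.1, 0, 0, -0.006, -1], [-0.06, 0.02, 0.2, 0, 0, -0.006, -1], [-0.06, 0.02, 0.2, 0, 0, -0.006, -1]]
  ]
}}

```text
time: 3.8
position: [0.5035, -0.1369, 0.1201]
tool_rot: [-2.655, -1.676, 0.005]
ft_force: [0.1, 0.4, -0.6]
grip_width: 0.003
grip_force: 0.0
```

{"name": "play_rows", "arguments": {
  "increments": [
    [[0, 0, 0.04, 0, 0, 0.013, -1], [0, 0, 0.07, 0, 0, 0.013, -1], [0, 0, 0.1, 0, 0, 0.013, -1], [0, 0, 0.11, 0, 0, 0.013, -1], [0, 0, 0.11, 0, 0, 0.013, -1]]
  ]
}}

```text
time: 4.3
position: [0.505, -0.1373, 0.1115]
tool_rot: [-2.673, -1.65, -0.0]
ft_force: [-2.2, -0.3, 4.6]
grip_width: 0.004
grip_force: 2.1
```

{"name": "play_rows", "arguments": {
  "increments": [
    [[0, 0, 0.02, 0, 0, 0, -1], [0, 0, 0.04, 0, 0, 0, -1], [0, 0, 0.04, 0, 0, 0, -1], [0, 0, 0.04, 0, 0, 0, -1]]
  ]
}}

```text
time: 4.7
position: [0.5054, -0.1372, 0.1093]
tool_rot: [-2.672, -1.649, -0.002]
ft_force: [-6.7, 2.5, 20.5]
grip_width: 0.002
grip_force: 10.3
```

The button is fully down: 20 N, with the tip at 39.3 mm. Next I'll push along the rail (tool +x).

{"name": "play_rows", "arguments": {
  "increments": [
    [[0.05, 0, 0, 0, 0, 0, -1], [0.1, 0, 0, 0, 0, 0, -1], [0.2, 0, 0, 0, 0, 0, -1], [0.3, 0, 0, 0, 0, 0, -1], [0.4, 0, 0, 0, 0, 0, -1]]
  ]
}}

```text
time: 5.2
position: [0.5234, -0.1014, 0.1094]
tool_rot: [-2.673, -1.649, -0.002]
ft_force: [-7.1, 1.2, 20.0]
grip_width: 0.006
grip_force: 9.9
```

{"name": "play_rows", "arguments": {
  "increments": [
    [[0.1, 0, 0, 0, 0, 0, -1], [0.2, 0, 0, 0, 0, 0, -1], [0.3, 0, 0, 0, 0, 0, -1], [0.4, 0, 0, 0, 0, 0, -1], [0.5, 0, 0, 0, 0, 0, -1], [0.6, 0, 0, 0, 0, 0, -1]]
  ]
}}

```text
time: 5.8
position: [0.5504, -0.0474, 0.1094]
tool_rot: [-2.673, -1.649, -0.002]
ft_force: [-6.2, 0.5, 18.2]
grip_width: 0.008
grip_force: 9.2
```

{"name": "play_rows", "arguments": {
  "increments": [
    [[0.1, 0, 0, 0, 0, 0, -1], [0.2, 0, 0, 0, 0, 0, -1], [0.3, 0, 0, 0, 0, 0, -1], [0.4, 0, 0, 0, 0, 0, -1], [0.5, 0, 0, 0, 0, 0, -1], [0.6, 0, 0.01, 0, 0, 0, -1]]
  ]
}}

```text
time: 6.4
position: [0.5778, 0.0067, 0.1092]
tool_rot: [-2.672, -1.649, -0.004]
ft_force: [-9.4, 1.8, 26.1]
grip_width: 0.009
grip_force: 13.5
```

{"name": "play_rows", "arguments": {
  "increments": [
    [[0.1, 0, -0.005, 0, 0, 0, -1], [0.18, 0, -0.005, 0, 0, 0, -1], [0.25, 0, -0.005, 0, 0, 0, -1], [0.3, 0, -0.005, 0, 0, 0, -1], [0.34, 0, -0.005, 0, 0, 0, -1]]
  ]
}}

```text
time: 6.9
position: [0.593, 0.0374, 0.1094]
tool_rot: [-2.672, -1.65, -0.005]
ft_force: [-6.3, 0.4, 18.5]
grip_width: 0.005
grip_force: 9.1
```

{"name": "play_rows", "arguments": {
  "increments": [
    [[0.03, 0, 0, 0, 0, 0, -1], [0.06, 0, 0, 0, 0, 0, -1], [0.06, 0, 0, 0, 0, 0, -1]]
  ]
}}

```text
time: 7.2
position: [0.5952, 0.0416, 0.1094]
tool_rot: [-2.673, -1.65, -0.002]
ft_force: [-6.7, -0.9, 19.3]
grip_width: 0.006
grip_force: 9.7
```

{"name": "play_rows", "arguments": {
  "increments": [
    [[0.03, 0, 0, 0, 0, 0, -1], [0.05, 0, 0, 0, 0, 0, -1], [0.05, 0, 0, 0, 0, 0, -1]]
  ]
}}

```text
time: 7.5
position: [0.5958, 0.0422, 0.1093]
tool_rot: [2.675, 1.647, -0.007]
ft_force: [-11.5, -6.3, 23.7]
grip_width: 0.004
grip_force: 12.0
```

Along the rail the force has risen to 11 N and motion has stalled, which suggests the stop. I'll push slightly more and then look.

{"name": "play_rows", "arguments": {
  "increments": [
    [[0.03, 0, 0, 0, 0, 0, -1], [0.03, 0, 0, 0, 0, 0, -1]]
  ]
}}

```text
time: 7.7
position: [0.5961, 0.0427, 0.1092]
tool_rot: [2.675, 1.645, -0.013]
ft_force: [-14.7, -10.0, 26.7]
grip_width: 0.005
grip_force: 13.4
```

Run:
```python
from h import *
a=ctrl.get_image("top")[165:315,240:440,::-1];b=ctrl.get_image("side")[165:320,220:400,::-1]
o=np.hstack([cv2.resize(a,(400,400)),cv2.resize(b,(400,400))])
a=cv2.resize(a,(400,300),interpolation=cv2.INTER_CUBIC);b=cv2.resize(b,(400,344),interpolation=cv2.INTER_CUBIC)[:300]
cv2.imwrite("pics/e1.png",np.hstack([a,b]))
```

```text
(no output)
```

View pics/e1.png

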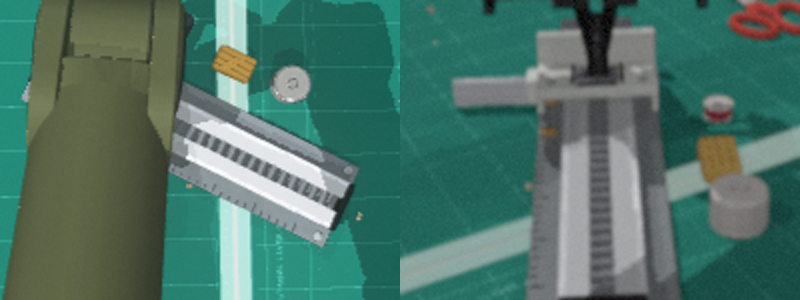

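The carriage is at the stop end: the side view shows its wall at about (597,60), with the fence in line with the second brass tab. It resists 15 N along the rail with the button down. I'll ease the push to about 8 N, then lift straight up.

{"name": "play_rows", "arguments": {
  "increments": [
    [[-0.03, 0, 0, 0, 0, 0, -1], [-0.05, 0, 0, 0, 0, 0, -1]]
  ]
}}

```text
time: 8.0
position: [0.5954, 0.0418, 0.1093]
tool_rot: [-2.675, -1.647, 0.003]
ft_force: [-9.6, -1.4, 21.7]
grip_width: 0.006
grip_force: 10.5
```

{"name": "play_rows", "arguments": {
  "increments": [
    [[0, 0, -0.05, 0, 0, 0, -1], [0, 0, -0.1, 0, 0, 0, -1], [0, 0, -0.15, 0, 0, 0, -1], [0, 0, -0.4, 0, 0, 0, -1], [0, 0, -0.8, 0, 0, 0, -1], [0, 0, -1, 0, 0, 0, -1], [0, 0, -1, 0, 0, 0, -1]]
  ]
}}

```text
time: 8.7
position: [0.5981, 0.0448, 0.2101]
tool_rot: [2.671, 1.65, 0.01]
ft_force: [-0.1, -0.4, -0.1]
grip_width: 0.007
grip_force: 0.0
```

{"name": "play_rows", "arguments": {
  "increments": [
    [[-0.5, -0.5, -0.3, 0, 0, 0, -1], [-1, -1, -0.5, 0, 0, 0, -1], [-1, -1, -0.5, 0, 0, 0, -1], [-1, -1, -0.5, 0, 0, 0, -1]]
  ]
}}

```text
time: 9.1
position: [0.4582, -0.0021, 0.2584]
tool_rot: [-2.671, -1.646, -0.008]
ft_force: [0.3, -0.1, -0.4]
grip_width: 0.004
grip_force: 0.0
```

{"name": "play_rows", "arguments": {
  "increments": [
    [[-0.5, 0, 0, 0, 0, 0, -1], [-1, 0, 0, 0, 0, 0, -1], [-1, 0, 0, 0, 0, 0, -1], [-1, 0, 0, 0, 0, 0, -1]]
  ]
}}

```text
time: 9.5
position: [0.4168, -0.0898, 0.2562]
tool_rot: [-2.674, -1.647, -0.002]
ft_force: [0.6, 0.3, -0.1]
grip_width: 0.006
grip_force: 0.0
```

Run:
```python
from h import *
a=ctrl.get_image("top")[165:315,240:440,::-1];b=ctrl.get_image("side")[165:320,220:400,::-1]
a=cv2.resize(a,(400,300),interpolation=cv2.INTER_CUBIC);b=cv2.resize(b,(400,344),interpolation=cv2.INTER_CUBIC)[:300]
cv2.imwrite("pics/e2.png",np.hstack([a,b]))
```

```text
(no output)
```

View pics/e2.png

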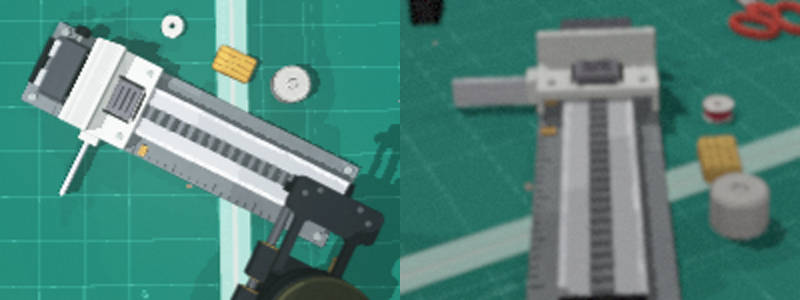

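The carriage now sits against the stop, with the button up at about (126,99) in the left half. The bystanders haven't moved. I'll check the travel, and the robot is clear to hand in.

Run:
```python
from h import *
d=onz("top",T(252,198),.0455)-onz("top",T(581,361),.0455);t=np.linalg.norm(d);print(t)
if abs(t-.2)<.005: print(ctrl.close_job())
```

```text
0.19906556069156525
the job is handed in; nothing more can be done
None
```

The carriage is locked against its end stop after about 199 mm of measured travel (the stop was at the 200 mm setting). The button is up, the robot is clear, the small things beside the gauge are where they stood, and the job is handed in.

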